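Pin the pulley bush and press the keyed shaft home

ROBOT

A 6-joint arm with a two-finger parallel gripper is mounted at the origin on the work surface. World frame = base frame: x ahead of the robot, y to its left, z up, the work surface at z = 0. Lengths are in mm, angles in rad, forces in N, time in s.
With the tool pointing down it reaches from about 300 to 750 mm from the base axis. Payload 8.5 kg.
Tool frame: the origin (TCP) lies at the very end of the fingers, on their centre line; the grasp point (between the pads) lies 19 mm behind it; z points along the fingers, y is the line along which they close (so a half turn about z gives the same grasp; the last joint's range is limited). The gripper opens to 88 mm and grips with 3 to 60 N. Pads are 18 mm wide; open, the fingers measure 123 mm over their backs; the gripper's body (75 mm by 187 mm) begins 45 mm behind the grasp point.
Start: joints at [-1.554, 0.381, 1.297, -0, 1.464, -0.215], TCP at [126.347, -535.273, 238.748] pointing down, gripper open.
Joint ranges: [-3.11, 3.11], [-0.89, 2.33], [0.22, 2.48], [-1.42, 4.56], [0.17, 2.85], [-2.88, 2.88]. Speed limits (rad/s): [2.39, 2.39, 3.14, 3.14, 3.14, 3.14].

INTERFACE

Orientations are given as a unit quaternion [x, y, z, w].
In Python, from plant import arm gives the robot as it stands.
- The arm moves only by the tool jog_arm, never from a script. Its argument "steps" is a list that holds one entry, the list of rows, each a list of 6 numbers: the shift along the tool's x, y, z in m, then the turn, a rotation vector about the tool's x, y, z in degrees. In form: [[[x, y, z, rx, ry, rz], ...]]. A call has exactly 10 rows; each row shifts and turns the commanded pose from where the row before left it, along the tool's axes as they then stand; what a row does not reach is not made up. A row lasts 1/12 s, in which the tool goes at most 41.7 mm and 7.16 degrees, less where a joint would pass 70% of its speed; a pose out of reach is approached as far as the arm can. A call is refused whole if a number of a shift passes 0.0417 or a number of a turn 7.16, either way. A call with a gripper value outside its range is refused whole. "claw" is the finger opening in m, from 0 to 0.0881, set as the call begins (left out, the last holds). The fingers move at their own pace and stop on an object; the grip force is fixed at half the most. Time passes only in rows, so rows that do not move let the fingers close, or fill a call up. It gives the time, the measured TCP pose, the force, the opening and the grip force at its end, in the units of the state.
- arm.state(): the state, without advancing time (a new reading comes with each control period).
- arm.capture(name): name is "side" or "top"; returns the picture (480x640x3 uint8, red, green, blue); there is no depth.
- arm.camera_params(name): a dict with "fx", "fy", "cx", "cy" (pixels), "k1" (the pictures are not rectified: a ray, as slopes to the right and down, at radius r is drawn at 1 + k1 r^2 times it, then the intrinsics apply), "camera_from_world" (4x4, takes a point from world to camera coordinates). Camera axes: x right, y down, z forward; pixel columns grow to the right and rows downward; lengths in mm; the calibration is good to about 2 mm. A picture is of the moment at which its call begins. camera_params takes no time and is no camera call.
- arm.close_job(): hands the job in; it is judged then, once.
Trained networks look in the newest picture that a camera, given by its name, has taken for a name from the list of things; names that differ only in an ending like _2 or _b are one class to them, and where a whole thing is asked for, a point or a joint stands for the part that bears it (a point fixed in the world has none). Each returns a list of dicts, best first, with "p" (0 to 1); they miss things now and then, are a little off and sometimes report something else, mostly with a low value. They report only what shows in the picture. A call takes as long as a camera call.
- arm.look_for(camera, name): "point" ([x, y, z] in mm, in world coordinates, good to about 4 mm: the middle of the surface that is visible of it).
- arm.silhouettes(camera, name): "region" (480x640 bool, what is visible of it).
The state is a dict: "time_s": time; "qpos": joint angles; "joint_velocities": joint speeds; "effort": joint torques, N m; "tcp_pos": TCP position; "eef_rot": TCP orientation; "force": force on the tool from outside, world axes, zero at the start; "ft_torque": the same for the moment, N m; "gripper_width": opening from 0.0 (shut) to 1.0 (fully open); "grip_force": force on a finger pad.
Only numpy, scipy, OpenCV 4.12 (cv2) and the standard library are available. Lean on these libraries where they do the work, as an engineer would, in place of code of your own. Each camera call takes 0.05 s, during which the arm holds its last target. There are 200 camera calls.

TASK

Pick up the mallet and use it to drive the spring pin that stands proud of the belt pulley down until it is flush, then put the mallet back down on the bench away from the pulley. Then take the shaft with the square head, push it into the pulley's bore, turning it until its key slips into the keyway, and keep pushing against the sprung seat until its collar sits fully home on the pulley; finish while still holding it pressed home, ready for the clip to be fitted. Leave everything else where it is.

Things in the scene. Friction and masses are not known exactly. Their poses are not given: they have to be found in the camera images.
- pulley: Aluminium belt pulley, 120 mm across, lying flat (axis vertical, z up), fixed on a round 140 mm steel base. Origin under the base's centre. Its flat upper face is 80 mm above the bench.
- bore (a point): Centre of the bore's mouth, level with the pulley's face, z up. Oiled bore 22.4 mm across, 42 mm deep, in a steel bush (40 mm outside) with one straight keyway, 10 mm wide, open at the top, out to 16.8 mm from the axis. The bush was set by hand: the keyway points up to 0.35 rad either way of this point's +x axis and must be seen or felt for.
- seat: Sprung seat, a 19 mm steel disc inside the bore; its top, 14 mm above its origin, is 38 mm below the mouth. It yields downwards under the shaft's tip: 6 N at first touch, 10 N with the shaft home (8 mm lower), and pushes a released shaft back up.
- pin_top (a point): Centre of the top of the spring pin, a 10 mm upright steel pin in the pulley's face, 27 mm from the bore axis towards the bore point's -x. It starts 14 mm proud of the face, in the way of the shaft's collar; it moves straight down against about 8 N of friction and stays where it is left.
- pin (a joint): How far the pin has been driven (m): 0 at the start, 0.014 when flush with the pulley's face (stop at 0.0145).
- mallet_grip (a point): Point to grip on the mallet's handle, at its mid-height, 38 mm above the bench, 55 mm from the head's axis. The handle is level, of wood, 20 mm wide, 26 mm high, along this point's x axis, from 15 to 145 mm from the head's axis; the head lies towards +x. z up. Mallet 0.22 to 0.42 kg, mostly in the head.
- mallet: The mallet; origin at the centre of the lower striking face of its head, an upright cylinder 44 mm across and 76 mm high with rubber faces, standing on this face on the bench. The origin is 38 mm below and 55 mm along +x from mallet_grip, same axes.
- shaft_head (a point): Centre of the square head of the keyed shaft (steel, 0.25 to 0.4 kg): 22 mm square, 44 mm high, sides along this point's x and y, z up. The shaft stands upright in one of two wooden stands (74 mm square, 56 mm high), its collar resting on the stand; it lifts straight out.
- shaft_collar (a point): Centre of the underside of the keyed shaft's collar (66 mm across, 6 mm thick), 28 mm below shaft_head, same axes. It meets the bore point when the shaft is home. A small square tab on the collar's rim (out to 40 mm) marks the +x side, where the key is.
- shaft: The keyed shaft; origin at its lower tip, 46 mm below shaft_collar, same axes. Below the collar it is 20 mm round with a tapered tip; the key, 7 mm wide, out to 14.5 mm from the axis, runs along the +x side from the collar down to 12 mm above the tip.
- plain_shaft: The wrong shaft, left alone: no key, round 24 mm head, 52 mm collar, no tab; standing in the other stand. Origin at its lower tip.
- wrench: Loose steel wrench lying on the bench (bystander).
- screwdriver: Loose screwdriver lying on the bench (bystander).
- bearing: Steel ring bearing, 52 mm across, 15 mm high (bystander).
- jar: Glass jar with steel lid, 64 mm across, 85 mm high (bystander).
- oil_can: Grey can, 56 mm across, 120 mm high (bystander).
- bar_stub: Dark steel bar offcut, upright, 32 mm across, 50 mm high (bystander).

How it is judged (in metres and radians):
On the way, in this order (a step that is already met when the one before it is completed fails the run):
1. the mallet, held in the gripper, drives the pin (contact force between mallet and pin above 3 N and contact force between the fingers and mallet above 2 N).
2. the pin is flush and the mallet is back on the bench, let go (value of joint pin above 0.0115 m and height (world z) of mallet_grip below 0.06 m and contact force between the fingers and mallet below 0.3 N and horizontal distance between mallet and bore above 0.1 m), for 0.2 s.
3. the key has slipped into the keyway: the collar is less than 25 mm above the pulley (z of shaft_collar in the frame of bore below 0.025 m and horizontal distance between shaft_collar and bore below 0.005 m), for 0.1 s.
At the end, for the whole second after the job is handed in: Shaft still held (fingers over 3 N), collar within 3 mm of the pulley face and axis, upright within 0.08 rad, still, over 5 N on the sprung seat; pin flush within 2.5 mm; mallet still on the bench, grip below 60 mm, head over 100 mm from the bore (z of shaft_collar in the frame of bore below 0.003 m and horizontal distance between shaft_collar and bore below 0.003 m and angle between shaft's own z axis and vertical below 0.08 rad and contact force between shaft and seat above 5 N and contact force between the fingers and shaft above 3 N and linear speed of each of shaft, mallet below 0.02 m/s and value of joint pin above 0.0115 m and height (world z) of mallet_grip below 0.06 m and horizontal distance between mallet and bore above 0.1 m); the arm keeps its last pose, push and grip.
It fails at once if the pin is pushed with the gripper or the arm, not the mallet (contact force between any of the fingers, the arm and pin above 2 N).
It fails at once if the shaft is pressed on the pin that still stands proud (contact force between shaft and pin above 2 N and value of joint pin below 0.01 m).
It fails at once if another thing is moved by more than 40 mm (distance of any of plain_shaft, wrench, screwdriver, bearing, jar, oil_can, bar_stub from where it was at the start of the episode above 0.04 m).
It also fails if it takes over 54 s, if anything falls off the work surface, if the arm or the gripper's body presses on something with over 40 N, if the wrist force passes 120 N, or if a joint passes its speed limit or range.

## Working session

There is one attempt and no reset: what is moved stays moved. The work goes in short steps, Python scripts to look and compute and a tool call to move; the robot and the scene stay as the last step left them, time stands still between calls to the robot, and variables do not carry over. Pictures are saved under pics/ and viewed, at most 10 in all, crops included, and the job is handed in when it is done.

Besides the shell and the picture viewer there is one more tool, called after "Emit:" in YAML: its name, and indented under it one key for each argument. jog_arm: Moves the arm, as the interface text tells. Its arguments: {"type":"object","properties":{"steps":{"type":"array","items":{"type":"array","items":{"type":"array","items":{"type":"number"}}}},"claw":{"type":"number"}},"required":["steps"]}

```bash
mkdir -p pics; ls; cat > h.py <<'E'
import numpy as np, cv2
from plant import arm
def P(c):
    p=arm.camera_params(c); return p
def proj(c,X):
    p=P(c);T=np.array(p["camera_from_world"]);q=T[:3,:3]@np.array(X,float)+T[:3,3]
    s=q[:2]/q[2];s=s*(1+p["k1"]*(s@s));return np.array([p["fx"]*s[0]+p["cx"],p["fy"]*s[1]+p["cy"]])
def back(c,uv,z):
    p=P(c);T=np.array(p["camera_from_world"])
    d=np.array([(uv[0]-p["cx"])/p["fx"],(uv[1]-p["cy"])/p["fy"]]);s=d.copy()
    for _ in range(20): s=d/(1+p["k1"]*(s@s))
    R=T[:3,:3];o=-R.T@T[:3,3];r=R.T@np.array([s[0],s[1],1]);return o+r*(z-o[2])/r[2]
E
python3 - <<'E'
from h import *
for c in("top","side"):
    im=arm.capture(c);cv2.imwrite(f"pics/{c}0.png",im[:,:,::-1])
    p=P(c);T=np.array(p["camera_from_world"]);print(c,p["fx"],p["k1"],(-T[:3,:3].T@T[:3,3]).round())
    for n in["pulley","mallet","mallet_grip","shaft_head","shaft_collar","plain_shaft","pin_top","bore","wrench","screwdriver","bearing","jar","oil_can","bar_stub"]:
        print(n,[(np.round(d["point"]).tolist(),round(d["p"],2)) for d in arm.look_for(c,n)[:2]])
print(arm.state())
E
```

```text
pics
top 615.6875818375703 0.07147695082683236 [ 269.   51. 1554.]
pulley [([536.0, 31.0, 78.0], 0.56)]
mallet [([502.0, -248.0, 51.0], 0.61)]
mallet_grip []
shaft_head [([464.0, 294.0, 60.0], 0.64)]
shaft_collar [([461.0, 294.0, 65.0], 0.72)]
plain_shaft [([604.0, 230.0, 60.0], 0.63)]
pin_top [([727.0, -170.0, 5.0], 0.63)]
bore [([535.0, 32.0, 82.0], 0.62)]
wrench [([728.0, -171.0, 10.0], 0.92)]
screwdriver [([718.0, 76.0, 17.0], 0.87)]
bearing [([402.0, 71.0, 12.0], 0.52)]
jar [([669.0, -389.0, 88.0], 0.85)]
oil_can [([505.0, 447.0, 116.0], 0.71)]
bar_stub [([365.0, -88.0, 52.0], 0.72)]
side 475.5904114025959 0.044651111299845565 [104. 806. 634.]
pulley [([522.0, 59.0, 45.0], 0.96), ([511.0, -247.0, 43.0], 0.3)]
mallet [([510.0, -243.0, 45.0], 0.96), ([729.0, -161.0, 6.0], 0.63)]
mallet_grip [([507.0, -246.0, 43.0], 0.61), ([465.0, 305.0, 63.0], 0.2)]
shaft_head [([461.0, 309.0, 63.0], 0.83)]
shaft_collar [([460.0, 307.0, 60.0], 0.57)]
plain_shaft [([597.0, 242.0, 60.0], 0.77)]
pin_top []
bore [([461.0, 302.0, 61.0], 0.54), ([495.0, 471.0, 91.0], 0.45)]
wrench [([729.0, -162.0, 5.0
[... 274 characters left out ...]
 1.5, 'qpos': array([-1.55429473e+00,  3.80611105e-01,  1.29742783e+00, -6.93471022e-06,
        1.46358918e+00, -2.15296306e-01]), 'joint_velocities': array([ 0.00043418,  0.0014693 ,  0.00016163,  0.00069286, -0.00254229,
        0.00114859]), 'effort': array([ 1.84280638e-03, -4.37795305e+01, -2.24732512e+01,  7.14508421e-02,
        3.12940101e-02, -2.88957006e-05]), 'tcp_pos': array([ 126.34780917, -535.26515167,  238.73303345]), 'eef_rot': array([ 9.93291188e-01,  1.15640026e-01, -1.67096158e-06, -1.79850871e-05]), 'force': array([-0.80412114, -0.20868051,  0.36249908]), 'ft_torque': array([ 0.01649575, -0.03731821, -0.0559779 ]), 'grip_force': 0.0, 'gripper_width': 0.9966274633650181}
```

```bash
python3 - <<'E'
from h import *
print([proj("top",x).round() for x in([536,31,80],[502,-248,50],[464,294,60])],[proj("side",x).round() for x in([536,31,80],[502,-248,50],[464,294,60])])
im=cv2.imread("pics/top0.png")
tiles=[]
for X in([536,31,80],[500,-248,50],[464,294,90]):
    u,v=proj("top",X).astype(int);t=im[v-40:v+40,u-40:u+40];tiles.append(cv2.resize(t,(400,400),interpolation=cv2.INTER_CUBIC))
im2=cv2.imread("pics/side0.png");u,v=proj("side",[536,31,80]).astype(int)
tiles.append(cv2.resize(im2[v-40:v+40,u-40:u+40],(400,400),interpolation=cv2.INTER_CUBIC))
o=np.vstack([np.hstack(tiles[:2]),np.hstack(tiles[2:])]);cv2.imwrite("pics/c1.png",cv2.resize(o,(600,600)))
E
```

```text
[array([333., 259.]), array([446., 276.]), array([225., 288.])] [array([318., 239.]), array([382., 205.]), array([279., 328.])]
```

View pics/top0.png

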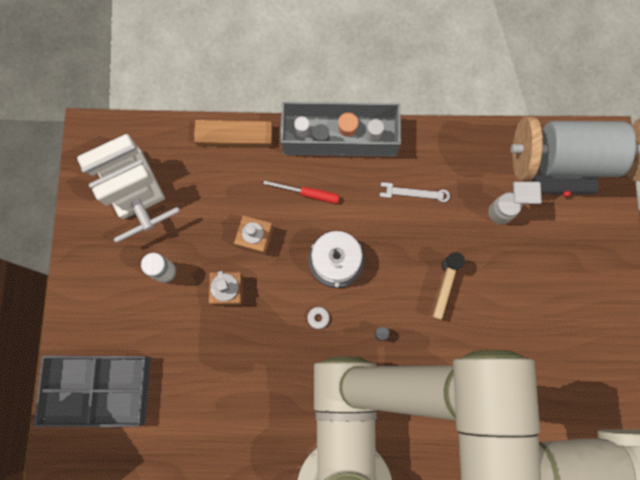

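View pics/c1.png

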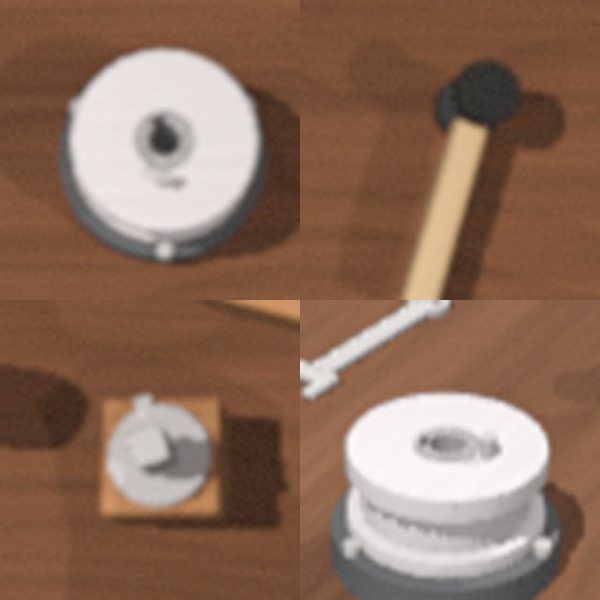

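```bash
cat >> h.py <<'E'
from scipy.optimize import least_squares
def circ(c,pts,z,r):
    X=np.array([back(c,p,z)[:2] for p in pts]);x0=X.mean(0)
    s=least_squares(lambda a:np.hypot(*(X-a).T)-r,x0,loss="soft_l1",f_scale=0.7);return s.x,np.abs(s.fun).mean(),X
def circR(X):
    s=least_squares(lambda a:np.hypot(*(X-a[:2]).T)-a[2],[*X.mean(0),20],loss="soft_l1",f_scale=0.7);return s.x
E
python3 - <<'E'
from h import *
im=cv2.imread("pics/top0.png");K=8
def crop(X,w,c="top",im=im):
    u,v=proj(c,X).astype(int);t=cv2.resize(im[v-w:v+w,u-w:u+w],None,fx=K,fy=K,interpolation=cv2.INTER_CUBIC);return t,np.array([u-w,v-w])
def cont(m): 
    cs,_=cv2.findContours(m.astype(np.uint8),0,cv2.CHAIN_APPROX_NONE);return max(cs,key=cv2.contourArea)[:,0]
def px(p,o): return (p+.5)/K-.5+o
# pulley
t,o=crop([536,31,80],40);g=t.min(2)
for th in(170,190,205):
    c=px(cont(g>th),o);pc=proj("top",[536,31,80]);up=c[c[:,1]<pc[1]+6]
    x,e,_=circ("top",up,80,60);print("pulley",th,x.round(1),e.round(2),len(up))
# mallet head
t,o=crop([505,-250,76],30);g=t.max(2).astype(int)
for th in(50,60,75):
    c=px(cont(g<th),o);X=np.array([back("top",p,76)[:2] for p in c]);print("head",th,X.min(0).round(),X.max(0).round())
t,o=crop([490,-248,51],45);h=cv2.cvtColor(t,cv2.COLOR_BGR2HSV);g=t.astype(int)
m=(g[:,:,2]>165)&(g[:,:,0]<190)
ys,xs=np.nonzero(m);X=np.array([back("top",p,51)[:2] for p in px(np.c_[xs,ys][::7],o)])
print("handle",cv2.minAreaRect(X.astype(np.float32)));mu=X.mean(0);w,V=np.linalg.eigh(np.cov((X-mu).T));print(mu,V[:,1],np.sqrt(w*12))
# shaft collar
t,o=crop([464,294,62],30);g=t.astype(int);sat=g.max(2)-g.min(2)
m=(sat<40)&(g.min(2)>110);print("collar",m.sum());c=px(cont(m),o)
X=np.array([back("top",p,62)[:2] for p in c]);x,e,X=circ("top",c,62,33);print(x,e)
d=X-x;r=np.hypot(*d.T);f=r>36;print("tab",np.degrees(np.arctan2(d[f,1],d[f,0]).mean()),f.sum(),r.max())
big=[]
for X,w in(([536,31,80],20),([464,294,85],25)):
    u,v=proj("top",X).astype(int);big.append(cv2.resize(im[v-w:v+w,u-w:u+w],(400,400),interpolation=cv2.INTER_CUBIC));print(u-w,v-w,400/(2*w))
s=cv2.imread("pics/side0.png")
u,v=proj("side",[536,31,80]).astype(int);t=cv2.resize(s[v-15:v+25,u-30:u+30],(600,400),interpolation=cv2.INTER_CUBIC);print("side",u-30,v-15,10)
u,v=proj("top",[490,-248,51]).astype(int);q=cv2.resize(im[v-45:v+45,u-30:u+30],(400,600));
cv2.imwrite("pics/c2.png",np.hstack(big)); cv2.imwrite("pics/c3.png",t)
E
```

```text
pulley 170 [545.2  24.1] 0.33 716
pulley 190 [544.2  24.1] 0.45 707
pulley 205 [543.   24.2] 0.91 701
head 50 [ 516. -271.] [ 542. -244.]
head 60 [ 513. -287.] [ 555. -242.]Traceback (most recent call last):
  File "<stdin>", line 16, in <module>
  File "h.py", line 9, in back
    p=P(c);T=np.array(p["camera_from_world"])
  File "h.py", line 4, in P
    p=arm.camera_params(c); return p
ValueError: time passes only in moves, steps and waits
```

```bash
sed -i 's/^def P(c):/import functools\n@functools.cache\ndef P(c):/' h.py
cat >> h.py <<'E'
K=8
def crop(X,w,im,c="top"):
    u,v=proj(c,X).astype(int);t=cv2.resize(im[v-w:v+w,u-w:u+w],None,fx=K,fy=K,interpolation=cv2.INTER_CUBIC);return t,np.array([u-w,v-w])
def cont(m): 
    cs,_=cv2.findContours(m.astype(np.uint8),0,cv2.CHAIN_APPROX_NONE);return max(cs,key=cv2.contourArea)[:,0]
def px(p,o): return (p+.5)/K-.5+o
E
python3 - <<'E'
from h import *
im=cv2.imread("pics/top0.png")
t,o=crop([505,-250,76],30,im);g=t.max(2).astype(int)
for th in(60,70):
    c=px(cont(g<th),o);X=np.array([back("top",p,76)[:2] for p in c]);print("head",th,X.min(0).round(),X.max(0).round())
t,o=crop([490,-248,51],45,im);g=t.astype(int)
m=(g[:,:,2]>165)&(g[:,:,0]<190)
ys,xs=np.nonzero(m);X=np.array([back("top",p,51)[:2] for p in px(np.c_[xs,ys][::7],o)])
print("handle",cv2.minAreaRect(X.astype(np.float32)));mu=X.mean(0);w,V=np.linalg.eigh(np.cov((X-mu).T));print(mu,V[:,1],np.sqrt(w*12))
t,o=crop([464,294,62],30,im);g=t.astype(int);sat=g.max(2)-g.min(2)
m=(sat<40)&(g.min(2)>110);print("collar",m.sum());c=px(cont(m),o)
x,e,X=circ("top",c,62,33);print(x,e)
d=X-x;r=np.hypot(*d.T);f=r>36;print("tab",np.degrees(np.arctan2(d[f,1],d[f,0]).mean()),f.sum(),r.max())
big=[]
for X,w in(([543,24,80],20),([464,294,85],25)):
    u,v=proj("top",X).astype(int);big.append(cv2.resize(im[v-w:v+w,u-w:u+w],(400,400),interpolation=cv2.INTER_CUBIC));print(u-w,v-w,400/(2*w))
s=cv2.imread("pics/side0.png")
u,v=proj("side",[543,24,80]).astype(int);t=cv2.resize(s[v-15:v+25,u-30:u+30],(600,400),interpolation=cv2.INTER_CUBIC);print("side",u-30,v-15,10)
cv2.imwrite("pics/c2.png",np.hstack(big)); cv2.imwrite("pics/c3.png",t)
E
```

```text
head 60 [ 513. -287.] [ 555. -242.]
head 70 [ 512. -289.] [ 557. -233.]
handle ((459.6109619140625, -240.89207458496094), (21.770687103271484, 127.20243835449219), 72.43833923339844)
[ 458.76400744 -240.70893894] [-0.95266393  0.30402537] [ 21.27054957 125.70272797]
collar 36736
[466.60323633 296.23330165] 1.2735441176115871
tab 18.703862268873888 62 41.55001405392355
316 235 10.0
198 261 8.0
side 287 221 10
```

View pics/c2.png

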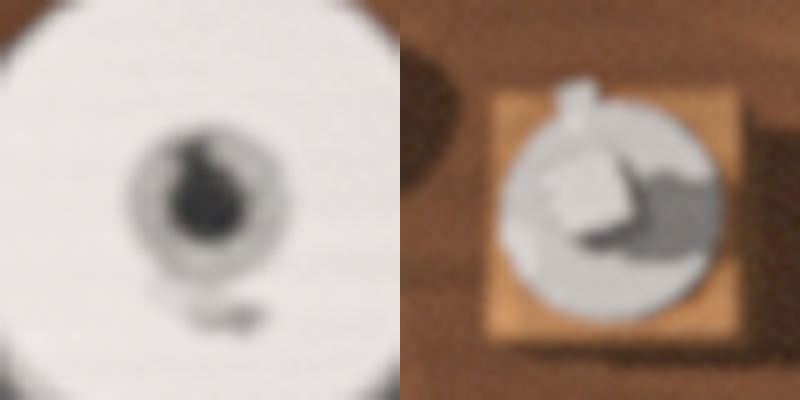

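View pics/c3.png

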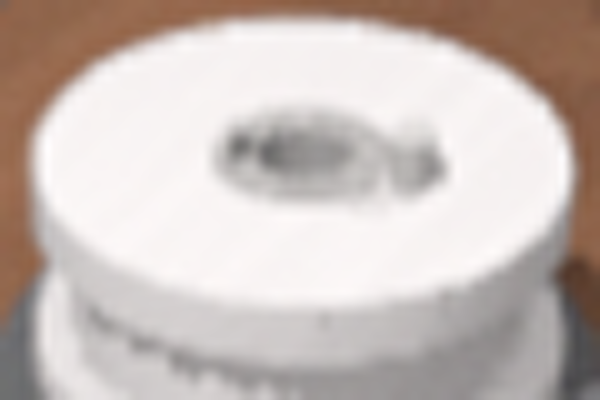

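Emit:
jog_arm:
  steps:
    - [[0, 0, 0.018, 0, 0, 6.2], [0, 0, 0.018, 0, 0, 6.2], [0, 0, 0.018, 0, 0, 6.2], [0, 0, 0.018, 0, 0, 6.2], [0, 0, 0.018, 0, 0, 6.2], [0.022, -0.0333, 0, 0, 0, 0], [0.022, -0.0333, 0, 0, 0, 0], [0.022, -0.0333, 0, 0, 0, 0], [0.022, -0.0333, 0, 0, 0, 0], [0.022, -0.0333, 0, 0, 0, 0]]
  claw: 0.06

```text
time_s: 2.33
tcp_pos: [282.9, -408.9, 148.8]
eef_rot: [0.988, -0.154, 0.0, 0.0]
force: [-0.1, -0.4, -0.4]
gripper_width: 0.677
grip_force: 0.0
```

```bash
cat >> h.py <<'E'
from scipy.spatial.transform import Rotation as R
def to(xyz,yaw):
    s=arm.state();M=R.from_quat(s["eef_rot"]);x=M.as_matrix()[:,0];y=np.degrees(np.arctan2(x[1],x[0]))
    d=(yaw-y+90)%180-90
    c,sn=np.cos(np.radians(y+d)),np.sin(np.radians(y+d));D=np.array(xyz)-s["tcp_pos"]
    print("t",round(s["time_s"],2),"tcp",s["tcp_pos"].round(1),"yaw",y.round(2),"tilt",M.as_matrix()[:,2].round(3),"F",s["force"].round(1),"q",s["qpos"].round(2))
    print("turn rz",-d.round(2),"then shift mm",np.round([c*D[0]+sn*D[1],sn*D[0]-c*D[1],-D[2]],1))
E
python3 - <<'E'
from h import *
print("bush top",back("top",(336.3,254.9),80),"side",back("side",(317,235.8),80))
print("pin top(94)",back("top",(316+19.7,235+30),94),back("side",(287+40.8,221+13.5),94),"base",back("side",(287+40.8,221+17.5),80))
print("keyway",back("top",(316+18.3,235+13.3),80))
to([482,-248.6,60],-17.7)
E
```

```text
bush top [545.54498454  23.79516716  80.        ] side [544.79518719  21.41444837  80.        ]
pin top(94) [518.20312928  25.27091854  94.        ] [516.40627549  24.1054064   94.        ] base [518.9149616   18.61458152  80.        ]
keyway [561.86443729  28.82455986  80.        ]
t 2.33 tcp [ 282.9 -408.9  148.8] yaw -17.75 tilt [ 0. -0. -1.] F [-0.1 -0.4 -0.4] q [-1.2   0.38  1.59  0.    1.18  0.68]
turn rz -0.05 then shift mm [ 140.9 -213.2   88.8]
```

Emit:
jog_arm:
  steps:
    - [[0.0201, -0.0305, 0, 0, 0, 0], [0.0201, -0.0305, 0, 0, 0, 0], [0.0201, -0.0305, 0, 0, 0, 0], [0.0201, -0.0305, 0, 0, 0, 0], [0.0201, -0.0305, 0, 0, 0, 0], [0.0201, -0.0305, 0.01, 0, 0, 0], [0.0201, -0.0305, 0.02, 0, 0, 0], [0, 0, 0.02, 0, 0, 0], [0, 0, 0.02, 0, 0, 0], [0, 0, 0.02, 0, 0, 0]]
  claw: 0.06

```text
time_s: 3.17
tcp_pos: [481.4, -249.0, 57.9]
eef_rot: [0.988, -0.153, 0.0, 0.0]
force: [0.2, 0.0, -0.6]
gripper_width: 0.678
grip_force: 0.0
```

Emit:
jog_arm:
  steps:
    - [[0, 0, 0.02, 0, 0, 0], [0, 0, 0.02, 0, 0, 0], [0, 0, 0, 0, 0, 0], [0, 0, 0, 0, 0, 0], [0, 0, 0, 0, 0, 0], [0, 0, 0, 0, 0, 0], [0, 0, 0, 0, 0, 0], [0, 0, 0, 0, 0, 0], [0, 0, 0, 0, 0, 0], [0, 0, 0, 0, 0, 0]]
  claw: 0.06

```text
time_s: 4.0
tcp_pos: [480.9, -249.7, 19.1]
eef_rot: [0.988, -0.154, 0.0, 0.0]
force: [0.9, 0.2, 0.4]
gripper_width: 0.678
grip_force: 0.0
```

```bash
python3 - <<'E'
from h import *
to([482,-248.6,19],-17.7)
im=arm.capture("side")[:,:,::-1];u,v=proj("side",[490,-248,40]).astype(int)
cv2.imwrite("pics/c4.png",cv2.resize(im[v-60:v+60,u-80:u+80],(640,480)))
E
```

```text
t 4.0 tcp [ 480.9 -249.7   19.1] yaw -17.72 tilt [ 0. -0. -1.] F [0.9 0.2 0.4] q [-0.7   0.63  1.6  -0.    0.91  1.18]
turn rz -0.02 then shift mm [ 0.7 -1.4  0.1]
```

View pics/c4.png

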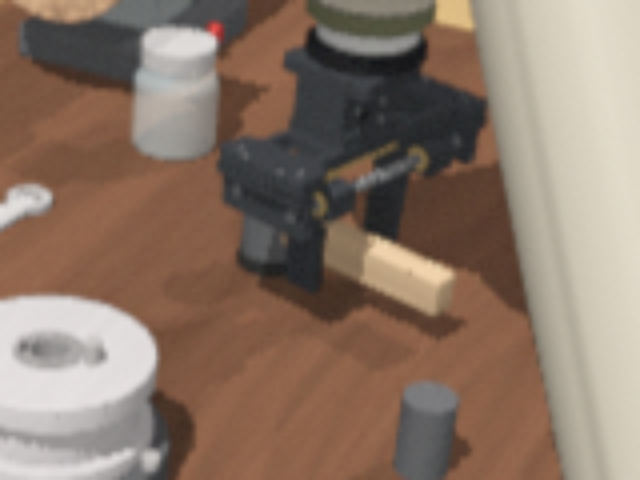

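Emit:
jog_arm:
  steps:
    - [[0, -0.0014, 0, 0, 0, 0], [0, 0, 0, 0, 0, 0], [0, 0, 0, 0, 0, 0], [0, 0, 0, 0, 0, 0], [0, 0, 0, 0, 0, 0], [0, 0, 0, 0, 0, 0], [0, 0, 0, 0, 0, 0], [0, 0, 0, 0, 0, 0], [0, 0, -0.005, 0, 0, 0], [0, 0, -0.015, 0, 0, 0]]
  claw: 0

```text
time_s: 4.88
tcp_pos: [480.1, -247.4, 37.3]
eef_rot: [0.988, -0.154, -0.002, -0.001]
force: [0.0, -0.1, -3.8]
gripper_width: 0.222
grip_force: 30.0
```

Emit:
jog_arm:
  steps:
    - [[-0.0104, -0.0269, -0.025, 0, 0, 0], [-0.0104, -0.0269, -0.025, 0, 0, 0], [-0.0104, -0.0269, -0.025, 0, 0, 0], [-0.0104, -0.0269, -0.025, 0, 0, 0], [-0.0104, -0.0269, 0, 0, 0, 0], [-0.0104, -0.0269, 0, 0, 0, 0], [-0.0104, -0.0269, 0, 0, 0, 0], [-0.0104, -0.0269, 0, 0, 0, 0], [-0.0104, -0.0269, 0, 0, 0, 0], [-0.0104, -0.0269, 0, 0, 0, 0]]
  claw: 0

```text
time_s: 5.72
tcp_pos: [463.3, 41.1, 138.8]
eef_rot: [0.988, -0.154, -0.0, -0.0]
force: [1.0, 0.4, -3.5]
gripper_width: 0.221
grip_force: 30.0
```

```bash
python3 - <<'E'
from h import *
to([463.2,40.8,137],-17.7)
im=arm.capture("side")[:,:,::-1];u,v=proj("side",[500,25,110]).astype(int)
a=cv2.resize(im[v-40:v+40,u-40:u+40],(400,400))
im=arm.capture("top")[:,:,::-1];u,v=proj("top",[500,25,110]).astype(int)
b=cv2.resize(im[v-40:v+40,u-40:u+40],(400,400))
cv2.imwrite("pics/c5.png",np.hstack([a,b]))
E
```

```text
t 5.72 tcp [463.3  41.1 138.8] yaw -17.73 tilt [-0.001  0.    -1.   ] F [ 1.   0.4 -3.5] q [-0.17  0.34  1.68  0.    1.12  1.71]
turn rz -0.03 then shift mm [-0.   0.3  1.8]
```

View pics/c5.png

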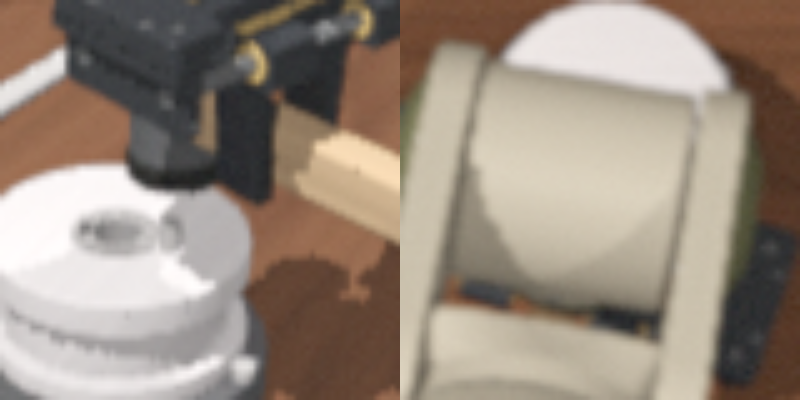

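Emit:
jog_arm:
  steps:
    - [[0, 0, 0.012, 0, 0, 0], [0, 0, 0.01, 0, 0, 0], [0, 0, 0.0025, 0, 0, 0], [0, 0, 0.0025, 0, 0, 0], [0, 0, 0.0025, 0, 0, 0], [0, 0, 0.0025, 0, 0, 0], [0, 0, 0.0025, 0, 0, 0], [0, 0, 0.0025, 0, 0, 0], [0, 0, 0.001, 0, 0, 0], [0, 0, 0, 0, 0, 0]]
  claw: 0

```text
time_s: 6.65
tcp_pos: [464.1, 39.4, 101.2]
eef_rot: [0.988, -0.154, 0.0, 0.0]
force: [-3.9, 0.9, 4.2]
gripper_width: 0.221
grip_force: 30.0
```

Emit:
jog_arm:
  steps:
    - [[0, 0, 0.001, 0, 0, 0], [0, 0, 0.001, 0, 0, 0], [0, 0, 0.001, 0, 0, 0], [0, 0, 0.001, 0, 0, 0], [0, 0, 0, 0, 0, 0], [0, 0, 0, 0, 0, 0], [0, 0, 0, 0, 0, 0], [0, 0, 0, 0, 0, 0], [0, 0, 0, 0, 0, 0], [0, 0, 0, 0, 0, 0]]
  claw: 0

```text
time_s: 7.48
tcp_pos: [463.6, 39.7, 97.2]
eef_rot: [0.988, -0.154, -0.0, 0.0]
force: [-7.2, 2.0, 9.9]
gripper_width: 0.222
grip_force: 30.0
```

Emit:
jog_arm:
  steps:
    - [[0, 0, 0.001, 0, 0, 0], [0, 0, 0.001, 0, 0, 0], [0, 0, 0.001, 0, 0, 0], [0, 0, 0, 0, 0, 0], [0, 0, 0, 0, 0, 0], [0, 0, 0, 0, 0, 0], [0, 0, 0, 0, 0, 0], [0, 0, -0.01, 0, 0, 0], [0, 0, -0.03, 0, 0, 0], [0, 0, -0.03, 0, 0, 0]]
  claw: 0

```text
time_s: 8.32
tcp_pos: [463.5, 39.5, 163.6]
eef_rot: [0.988, -0.154, -0.002, 0.0]
force: [0.9, 0.1, -2.8]
gripper_width: 0.219
grip_force: 30.0
```

```bash
python3 - <<'E'
from h import *
to([482,-246,19.5],-17.7)
im=arm.capture("side")[:,:,::-1];u,v=proj("side",[500,25,110]).astype(int)
a=cv2.resize(im[v-40:v+40,u-50:u+50],(750,600));cv2.imwrite("pics/c6.png",a)
E
```

```text
t 8.32 tcp [463.5  39.5 163.6] yaw -17.73 tilt [-0.003  0.    -1.   ] F [ 0.9  0.1 -2.8] q [-0.17  0.31  1.65 -0.    1.19  1.71]
turn rz -0.03 then shift mm [104.5 266.4 144.1]
```

View pics/c6.png

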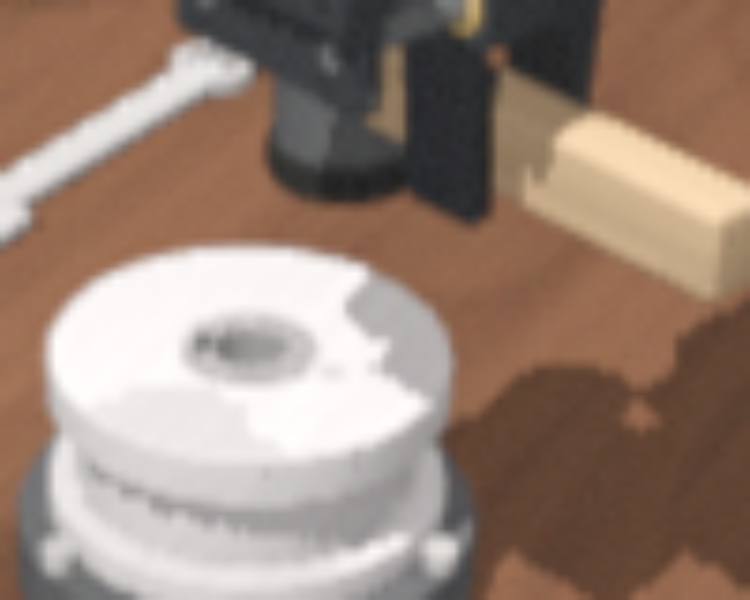

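Emit:
jog_arm:
  steps:
    - [[0.012, 0.0321, 0, 0, 0, 0], [0.012, 0.0321, 0, 0, 0, 0], [0.012, 0.0321, 0, 0, 0, 0], [0.012, 0.0321, 0, 0, 0, 0], [0.012, 0.0321, 0.02, 0, 0, 0], [0.012, 0.0321, 0.02, 0, 0, 0], [0.012, 0.0321, 0.02, 0, 0, 0], [0, 0, 0.02, 0, 0, 0], [0, 0, 0.02, 0, 0, 0], [0, 0, 0.02, 0, 0, 0]]
  claw: 0

```text
time_s: 9.2
tcp_pos: [475.4, -200.9, 42.1]
eef_rot: [0.988, -0.155, -0.0, -0.0]
force: [-0.4, -0.5, -3.1]
gripper_width: 0.219
grip_force: 30.0
```

Emit:
jog_arm:
  steps:
    - [[0, 0, 0.01, 0, 0, 0], [0, 0, 0.006, 0, 0, 0], [0, 0, 0.003, 0, 0, 0], [0, 0, 0.002, 0, 0, 0], [0, 0, 0.001, 0, 0, 0], [0, 0, 0.001, 0, 0, 0], [0, 0, 0, 0, 0, 0], [0, 0, 0, 0, 0, 0], [0, 0, 0, 0, 0, 0], [0, 0, 0, 0, 0, 0]]
  claw: 0

```text
time_s: 10.03
tcp_pos: [475.7, -200.0, 21.0]
eef_rot: [0.988, -0.154, 0.0, 0.0]
force: [-0.6, -0.0, -3.4]
gripper_width: 0.225
grip_force: 30.0
```

Emit:
jog_arm:
  steps:
    - [[0, 0, 0.001, 0, 0, 0], [0, 0, 0, 0, 0, 0], [0, 0, 0, 0, 0, 0], [0, 0, 0, 0, 0, 0], [0, 0, 0, 0, 0, 0], [0, 0, 0, 0, 0, 0], [0, 0, -0.02, 0, 0, 0], [0, 0, -0.035, 0, 0, 0], [0, 0, -0.04, 0, 0, 0], [0, 0, -0.04, 0, 0, 0]]
  claw: 0.06

```text
time_s: 10.87
tcp_pos: [475.2, -199.7, 156.2]
eef_rot: [0.988, -0.154, -0.001, -0.0]
force: [0.4, -1.1, -0.6]
gripper_width: 0.684
grip_force: 0.0
```

```bash
python3 - <<'E'
from h import *
to([466.6,296.2,200],18.7)
im=arm.capture("top")[:,:,::-1];cv2.imwrite("pics/top1.png",im);s=arm.capture("side")[:,:,::-1];cv2.imwrite("pics/side1.png",s)
print([(d["point"].round() if hasattr(d["point"],"round") else d["point"],d["p"]) for d in arm.look_for("side","mallet")[:1]])
# collar refit with side view: z=62 top face
for c,I in(("top",im),("side",s)):
    t,o=crop([466,296,62],30,I,c);g=t.astype(int);sat=g.max(2)-g.min(2)
    m=(sat<45)&(g.min(2)>105);x,e,X=circ(c,px(cont(m),o),62,33);print(c,x.round(1),e.round(2))
u,v=proj("side",[466,296,85]).astype(int);a=cv2.resize(s[v-25:v+25,u-25:u+25],(400,400),interpolation=cv2.INTER_CUBIC);print("side off",u-25,v-25)
u,v=proj("top",[500,-230,40]).astype(int);b=cv2.resize(im[v-50:v+50,u-50:u+50],(400,400))
cv2.imwrite("pics/c7.png",np.hstack([a,b]))
E
```

```text
t 10.87 tcp [ 475.2 -199.7  156.2] yaw -17.72 tilt [-0.001  0.001 -1.   ] F [ 0.4 -1.1 -0.6] q [-0.63  0.4   1.53  0.    1.22  1.25]
turn rz -36.42 then shift mm [ 150.8 -472.5  -43.8]
[([501.4, -197.2, 48.4], 0.56)]
top [466.7 296.4] 1.39
side [465.9 296. ] 8.07
side off 251 292
```

View pics/c7.png

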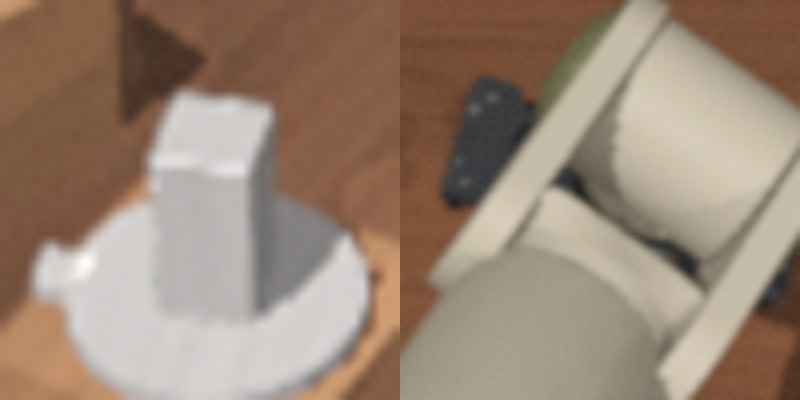

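Emit:
jog_arm:
  steps:
    - [[-0.0122, -0.0362, 0, 0, 0, 0], [-0.0122, -0.0362, 0, 0, 0, 0], [-0.0122, -0.0362, 0, 0, 0, 0], [-0.0122, -0.0362, 0, 0, 0, 0], [-0.0122, -0.0362, 0, 0, 0, 0], [-0.0122, -0.0362, 0, 0, 0, 0], [-0.0122, -0.0362, 0, 0, 0, 0], [-0.0122, -0.0362, 0, 0, 0, 0], [-0.0122, -0.0362, 0, 0, 0, 0], [-0.0122, -0.0362, 0, 0, 0, 0]]
  claw: 0.06

```text
time_s: 11.85
tcp_pos: [468.6, 183.8, 153.4]
eef_rot: [0.988, -0.154, -0.001, 0.0]
force: [0.4, 0.1, 0.1]
gripper_width: 0.679
grip_force: 0.0
```

Emit:
jog_arm:
  steps:
    - [[-0.0122, -0.0362, 0, 0, 0, 0], [-0.0122, -0.0362, 0, 0, 0, 0], [-0.0122, -0.0362, 0, 0, 0, 0], [0, 0, 0, 0, 0, -6.1], [0, 0, 0, 0, 0, -6.1], [0, 0, 0, 0, 0, -6.1], [0, 0, 0, 0, 0, -6.1], [0, 0, 0, 0, 0, -6.1], [0, 0, 0, 0, 0, -6.1], [0, 0, 0, 0, 0, 0]]
  claw: 0.06

```text
time_s: 12.68
tcp_pos: [467.3, 296.3, 153.2]
eef_rot: [0.986, 0.166, -0.001, 0.0]
force: [0.8, -0.6, -0.0]
gripper_width: 0.682
grip_force: 0.0
```

```bash
python3 - <<'E'
from h import *
print("head top: side",back("side",(277,307.9),106),"top",back("top",(221.4,284.9),106))
im=cv2.imread("pics/top1.png");t,o=crop([466.6,296.2,106],9,im);g=t.astype(int);m=(g.min(2)>195)
c=px(cont(m),o);X=np.array([back("top",p,106)[:2] for p in c],np.float32);print(cv2.minAreaRect(X))
s=arm.capture("top")
print([(np.round(d["point"]),round(d["p"],2)) for d in arm.look_for("top","mallet")[:2]])
to([466.6,296.2,68],18.7)
a=s[:,:,::-1]
u,v=proj("top",[500,-230,40]).astype(int);b=cv2.resize(a[v-50:v+50,u-50:u+50],(400,400));cv2.imwrite("pics/m.png",b)
E
```

```text
head top: side [465.01066547 295.6497743  106.        ] top [465.11321149 294.92391575 106.        ]
((487.327392578125, 300.6137390136719), (4.818692684173584, 2.9429235458374023), 2.754394292831421)
[(array([ 497., -202.,   50.]), 0.7)]
t 12.78 tcp [467.5 296.4 153.7] yaw 18.69 tilt [-0.002 -0.001 -1.   ] F [ 0.1 -0.3 -0.3] q [ 0.35  0.46  1.42 -0.    1.26  1.6 ]
turn rz -0.01 then shift mm [-0.9 -0.1 85.7]
```

Emit:
jog_arm:
  steps:
    - [[-0.0016, 0.0002, 0.018, 0, 0, 0], [0, 0, 0.018, 0, 0, 0], [0, 0, 0.018, 0, 0, 0], [0, 0, 0.018, 0, 0, 0], [0, 0, 0.008, 0, 0, 0], [0, 0, 0.0055, 0, 0, 0], [0, 0, 0, 0, 0, 0], [0, 0, 0, 0, 0, 0], [0, 0, 0, 0, 0, 0], [0, 0, 0, 0, 0, 0]]
  claw: 0.06

```text
time_s: 13.62
tcp_pos: [466.7, 296.0, 70.1]
eef_rot: [0.986, 0.164, 0.001, -0.0]
force: [1.0, 0.2, -0.5]
gripper_width: 0.681
grip_force: 0.0
```

Emit:
jog_arm:
  steps:
    - [[0, 0, 0, 0, 0, 0], [0, 0, 0, 0, 0, 0], [0, 0, 0, 0, 0, 0], [0, 0, 0, 0, 0, 0], [0, 0, 0, 0, 0, 0], [0, 0, 0, 0, 0, 0], [0, 0, 0, 0, 0, 0], [0, 0, 0, 0, 0, 0], [0, 0, 0, 0, 0, 0], [0, 0, 0, 0, 0, 0]]
  claw: 0

```text
time_s: 14.45
tcp_pos: [466.4, 296.0, 69.3]
eef_rot: [0.986, 0.164, 0.0, -0.0]
force: [-1.1, 1.4, 1.5]
gripper_width: 0.248
grip_force: 30.0
```

Emit:
jog_arm:
  steps:
    - [[0, 0, -0.015, 0, 0, 0], [0, 0, -0.027, 0, 0, 0], [0, 0, -0.027, 0, 0, 0], [0, 0, -0.027, 0, 0, 0], [-0.002, 0.0355, 0, 0, 0, 0], [-0.002, 0.0355, 0, 0, 0, 0], [-0.002, 0.0355, 0, 0, 0, 0], [-0.002, 0.0355, 0, 0, 0, 0], [-0.002, 0.0355, 0, 0, 0, 0], [-0.002, 0.0355, 0, 0, 0, 0]]
  claw: 0

```text
time_s: 15.28
tcp_pos: [523.7, 88.6, 164.7]
eef_rot: [0.986, 0.164, -0.001, 0.0]
force: [1.3, -0.4, -2.6]
gripper_width: 0.248
grip_force: 30.0
```

Emit:
jog_arm:
  steps:
    - [[-0.001, 0.0355, 0, 0, 0, 0], [-0.001, 0.0355, 0, 0, 0, 0], [0, 0, 0, 0, 0, 0], [0, 0, 0, 0, 0, 0], [0, 0, 0, 0, 0, 0], [0, 0, 0, 0, 0, 0], [0, 0, 0, 0, 0, 0], [0, 0, 0, 0, 0, 0], [0, 0, 0, 0, 0, 0], [0, 0, 0, 0, 0, 0]]
  claw: 0

```text
time_s: 16.12
tcp_pos: [544.9, 23.1, 165.3]
eef_rot: [0.986, 0.164, 0.0, 0.0]
force: [0.0, -0.5, -2.5]
gripper_width: 0.248
grip_force: 30.0
```

```bash
python3 - <<'E'
from h import *
to([545.2,23,150],18)
s=arm.capture("side")[:,:,::-1];u,v=proj("side",[545,23,105]).astype(int)
w=30;a=cv2.resize(s[v-w:v+w,u-w:u+w],(600,600),interpolation=cv2.INTER_CUBIC);print("off",u-w,v-w)
cv2.imwrite("pics/c8.png",a)
E
```

```text
t 16.12 tcp [544.9  23.1 165.3] yaw 18.92 tilt [ 0.  0. -1.] F [ 0.  -0.5 -2.5] q [-0.17  0.44  1.43  0.    1.27  1.07]
turn rz 0.92 then shift mm [ 0.2  0.2 15.3]
off 286 196
```

View pics/c8.png

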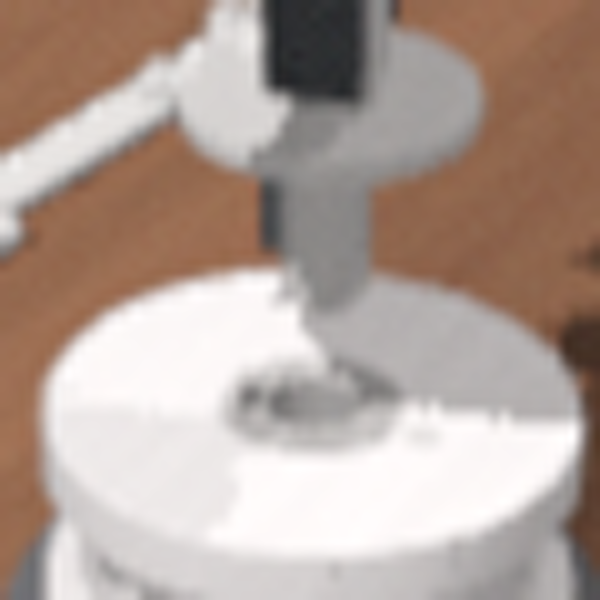

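```bash
python3 - <<'E'
from h import *
f=lambda X:(proj("side",X)+.5-np.array([286,196]))*10
for z in(106,112,125,152): print(z,f([544.9,23.1,z]).round(1))
print("bore",f([545.2,23,80]).round(1),"dx",(f([550,23,80])-f([545,23,80])).round(1),"dy",(f([545,28,80])-f([545,23,80])).round(1))
E
```

```text
106 [313.2 305.2]
112 [313.8 281.6]
125 [315.1 229.7]
152 [317.7 119.9]
bore [309.8 405.7] dx [-19.4  -6.3] dy [-11.3  10.1]
```

Emit:
jog_arm:
  steps:
    - [[0.0017, 0.0004, 0.01, 0, 0, 1.2], [0, 0, 0.01, 0, 0, 0], [0, 0, 0.002, 0, 0, 0], [0, 0, 0.002, 0, 0, 0], [0, 0, 0.002, 0, 0, 0], [0, 0, 0.002, 0, 0, 0], [0, 0, 0.002, 0, 0, 0], [0, 0, 0.002, 0, 0, 0], [0, 0, 0.001, 0, 0, 0], [0, 0, 0, 0, 0, 0]]
  claw: 0

```text
time_s: 17.0
tcp_pos: [546.0, 24.0, 131.9]
eef_rot: [0.988, 0.154, -0.001, -0.001]
force: [-2.0, 5.4, -3.5]
gripper_width: 0.244
grip_force: 30.1
```

Emit:
jog_arm:
  steps:
    - [[-0.0002, -0.001, 0, 0, 0, 0], [0, 0, 0.001, 0, 0, 0], [0, 0, 0.001, 0, 0, 0], [0, 0, 0.001, 0, 0, 0], [0, 0, 0.001, 0, 0, 0], [0, 0, 0.001, 0, 0, 0], [0, 0, 0.001, 0, 0, 0], [0, 0, 0.001, 0, 0, 0], [0, 0, 0.001, 0, 0, 0], [0, 0, 0, 0, 0, 0]]
  claw: 0

```text
time_s: 17.83
tcp_pos: [546.0, 24.3, 124.0]
eef_rot: [0.988, 0.154, -0.0, -0.001]
force: [-2.1, 6.4, -3.1]
gripper_width: 0.25
grip_force: 30.0
```

Emit:
jog_arm:
  steps:
    - [[-0.0002, -0.001, 0, 0, 0, 0], [0, 0, 0.0015, 0, 0, 0], [0, 0, 0.0015, 0, 0, 0], [0, 0, 0.0015, 0, 0, 0], [0, 0, 0.0015, 0, 0, 0], [0, 0, 0.0015, 0, 0, 0], [0, 0, 0.0015, 0, 0, 0], [0, 0, 0.0015, 0, 0, 0], [0, 0, 0.0015, 0, 0, 0], [0, 0, 0, 0, 0, 0]]
  claw: 0

```text
time_s: 18.67
tcp_pos: [545.7, 24.5, 111.9]
eef_rot: [0.988, 0.154, -0.0, -0.0]
force: [-1.1, 2.0, -4.8]
gripper_width: 0.245
grip_force: 30.0
```

```bash
python3 - <<'E'
from h import *
to([546,25,93.3],17.5);print(arm.state()["ft_torque"].round(2))
E
```

```text
t 18.67 tcp [545.7  24.5 111.9] yaw 17.68 tilt [-0.  0. -1.] F [-1.1  2.  -4.8] q [-0.17  0.5   1.5  -0.    1.14  1.09]
turn rz 0.18 then shift mm [ 0.4 -0.4 18.6]
[0.59 0.03 0.06]
```

Emit:
jog_arm:
  steps:
    - [[0, -0.0003, 0.002, 0, 0, 0], [0, 0, 0.002, 0, 0, 0], [0, 0, 0.002, 0, 0, 0], [0, 0, 0.002, 0, 0, 0], [0, 0, 0.002, 0, 0, 0], [0, 0, 0.002, 0, 0, 0], [0, 0, 0.002, 0, 0, 0], [0, 0, 0.002, 0, 0, 0], [0, 0, 0.001, 0, 0, 0], [0, 0, 0, 0, 0, 0]]
  claw: 0

```text
time_s: 19.5
tcp_pos: [545.9, 24.7, 95.5]
eef_rot: [0.988, 0.154, 0.0, 0.0]
force: [-2.7, 0.8, 5.6]
gripper_width: 0.244
grip_force: 30.0
```

Emit:
jog_arm:
  steps:
    - [[0, 0, 0.001, 0, 0, 0], [0, 0, 0.001, 0, 0, 0], [0, 0, 0.0005, 0, 0, 0], [0, 0, 0.0005, 0, 0, 0], [0, 0, 0.0005, 0, 0, 0], [0, 0, 0, 0, 0, 0], [0, 0, 0, 0, 0, 0], [0, 0, 0, 0, 0, 0], [0, 0, 0, 0, 0, 0], [0, 0, 0, 0, 0, 0]]
  claw: 0

```text
time_s: 20.33
tcp_pos: [545.9, 24.7, 93.3]
eef_rot: [0.988, 0.154, 0.001, 0.0]
force: [-5.9, 0.7, 15.3]
gripper_width: 0.247
grip_force: 30.0
```

Emit:
jog_arm:
  steps:
    - [[-0.0005, 0, 0.0005, 0, 0, 0], [0, 0, 0.0005, 0, 0, 0], [0, 0, 0, 0, 0, 0], [0, 0, 0, 0, 0, 0], [0, 0, 0, 0, 0, 0], [0, 0, 0, 0, 0, 0], [0, 0, 0, 0, 0, 0], [0, 0, 0, 0, 0, 0], [0, 0, 0, 0, 0, 0], [0, 0, 0, 0, 0, 0]]
  claw: 0

```text
time_s: 21.17
tcp_pos: [546.0, 24.7, 93.2]
eef_rot: [0.988, 0.154, 0.002, 0.001]
force: [-6.9, 1.9, 22.6]
gripper_width: 0.249
grip_force: 30.0
```

```bash
python3 - <<'E'
from h import *
to([546,25,93.3],17.5);print(arm.state()["ft_torque"].round(2))
s=arm.capture("side")[:,:,::-1];u,v=proj("side",[545,23,85]).astype(int)
w=32;a=cv2.resize(s[v-w:v+w,u-w:u+w],(600,600),interpolation=cv2.INTER_CUBIC)
cv2.imwrite("pics/c9.png",a)
E
```

```text
t 21.17 tcp [546.   24.7  93.2] yaw 17.69 tilt [ 0.004 -0.001 -1.   ] F [-6.9  1.9 22.6] q [-0.17  0.52  1.52  0.    1.09  1.09]
turn rz 0.19 then shift mm [ 0.1 -0.3 -0.1]
[0.46 1.16 0.05]
```

View pics/c9.png

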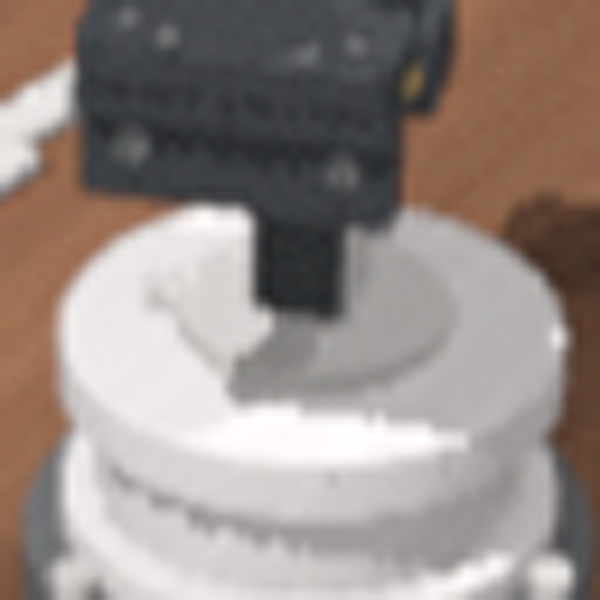

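```bash
python3 -c "
from plant import arm
print(arm.close_job())"
```

```text
the job is handed in; nothing more can be done
None
```

I drove the pin flush and put the mallet back on the bench. The keyed shaft is seated fully home and still held pressed down. I handed the job in at about 21 s of the 54 s allowed, and the hand-in call returned no verdict.

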